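# Slide the drying relief off the touch-latch lid and pop that lid ajar

## Robot

A 6-joint arm with a two-finger parallel gripper is mounted at the origin on the work surface. World frame = base frame: x ahead of the robot, y to its left, z up, the work surface at z = 0. Lengths are in mm, angles in rad, forces in N, time in s.
With the tool pointing down it reaches from about 350 to 725 mm from the base axis. Payload 4.3 kg.
Tool frame: the origin (TCP) lies at the very end of the fingers, on their centre line; the grasp point (between the pads) lies 19 mm behind it; z points along the fingers, y is the direction in which the jaws open and shut (so a half turn about z gives the same grasp; the last joint's range is limited). The gripper opens to 85 mm and grips with 20 to 120 N. Pads are 22 mm wide; open, the fingers measure 114 mm over their backs; the gripper's body (76 mm by 85 mm) begins 54 mm behind the grasp point. The pads swing forward as they close: fully open they stand 13 mm farther back than shut.
Start: joints at [-1.231, 0.377, 0.081, 1.274, 0, 1.46], TCP at [250.018, -517.842, 207.829] pointing down, gripper open.
Joint ranges: [-2.72, 2.72], [-0.84, 1.66], [-1.02, 1.22], [-1.77, 2.12], [-1.37, 1.28], [-3.14, 3.14]. Speed limits (rad/s): [2.57, 2.57, 3.14, 3.14, 3.14, 3.14].

## Interface

Orientations are given as a 3x3 rotation matrix whose columns are the frame's x, y, z axes.
In Python, from station import get_obs, grab_frame, close_job gives the robot as it stands.
- The arm moves only by the tool step_arm, never from a script. Its arguments are lists of equal length, an entry for each row: "delta_pos": the shift along the tool's x, y, z in m, a list of three; "rot": the turn, a rotation vector about the tool's x, y, z in rad, a list of three; "hand": the finger opening in m, from 0 to 0.0854. A call has 1 to 12 rows; each row shifts and turns the commanded pose from where the row before left it, along the tool's axes as they then stand; what a row does not reach is not made up. A row lasts 1/12 s, in which the tool goes at most 41.7 mm and 7.16 degrees, less where a joint would pass 70% of its speed; a pose out of reach is approached as far as the arm can. A call with a gripper value outside its range is refused whole. The fingers move at their own pace and stop on an object; "grip_force" is the grip in N (left out, the last holds). Time passes only in rows, so rows that do not move let the fingers close. It gives the time, the measured TCP pose, the force and the opening at its end, in the units of the state.
- get_obs(): the state, without advancing time (a new reading comes with each control period).
- grab_frame(name): name is "side" or "top"; returns a dict with "image" (384x512x3 uint8, red, green, blue), "fovy" (degrees; the focal length in pixels is half the picture's height over the tangent of half this angle, whatever the lens; pixels are square), "cx", "cy" (the principal point, pixels), "eye" and "attitude" of the camera in the world. Camera axes: x right, y down, z forward; pixel columns grow to the right and rows downward; lengths in mm; the calibration is good to about 2 mm. A picture is of the moment at which its call begins. There is no depth.
- close_job(): hands the job in, once; it reports no verdict.
The state is a dict: "time": time; "joint_pos": joint angles; "joint_velocities": joint speeds; "joint_torque": joint torques, N m; "position": TCP position; "eef_rot": TCP orientation; "contact_force": force on the tool from outside, world axes, zero at the start; "ft_torque": the same for the moment, N m; "gripper_width": opening from 0.0 (shut) to 1.0 (fully open).
Only numpy, scipy, OpenCV 4.12 (cv2) and the standard library are available. Lean on these libraries where they do the work, as an engineer would, in place of code of your own. Each camera call takes 0.05 s, during which the arm holds its last target. There are 200 camera calls.

## Task

The round plaster relief is lying on one of the tool chest's two push-to-open lids: with the fingers, push it sideways, sliding flat and never lifted or tipped, until it lies wholly on the chest's fixed middle deck. Then press down on the front edge of the lid it was lying on, so that the catch lets go and the spring raises that lid ajar, and leave it so. The other lid stays shut with its jar standing where it is, and the things on the table stay where they are.

Things in the scene. Friction and masses are not known exactly. Their poses are not given: they have to be found in the camera images.
- chest: low plywood tool chest fixed on the table, 200 (x) by 475 (y) by 100 mm high. Origin: centre of its underside; x from its front (robot's side) to its hinges, y to its left, z up. Flat top at z = 100 mm: fixed grey middle deck (y from -85 to +85 mm), left lid (y 87.5 to 237.5), right lid (y -237.5 to -87.5), all level, 2.5 mm gaps.
- lid_left (a joint): hinge of the left lid (chest +y), rad: 0 = shut, level with the deck; grows as the front edge rises; 0.45 = ajar against a stop. Touch latch: pressed down 5 mm at the front edge (-0.025; stop at about -0.034) the catch lets go; the finger gone, the spring raises the lid to 0.45 in under 1 s. Takes 5 to 8 N at the front edge, more farther back. Does not latch again.
- lid_left_front (a point): point on the top face of the left lid, 20 mm behind the middle of its front edge: the place to press. The lid is plain plywood, 196 mm (front to back, chest x) by 150 mm (chest y), 12 mm thick, without a handle, hinged along its far (chest +x) edge; this point turns with the lid.
- lid_right (a joint): hinge of the right lid (chest -y), rad: 0 = shut, level with the deck; grows as the front edge rises; 0.45 = ajar against a stop. Touch latch: pressed down 5 mm at the front edge (-0.025; stop at about -0.034) the catch lets go; the finger gone, the spring raises the lid to 0.45 in under 1 s. Takes 5 to 8 N at the front edge, more farther back. Does not latch again.
- lid_right_front (a point): point on the top face of the right lid, 20 mm behind the middle of its front edge: the place to press. The lid is plain plywood, 196 mm (front to back, chest x) by 150 mm (chest y), 12 mm thick, without a handle, hinged along its far (chest +x) edge; this point turns with the lid.
- relief_center (a point): round plaster relief plaque, 84 mm in diameter, rim 22 mm high, with a low rounded boss and petals on top (33 mm overall), about 0.2 kg, lying flat and loose on one of the two lids. Point: on its axis, half-way up the rim, 11 mm above what it lies on.
- jar_center (a point): closed jar with a white cap, 60 mm in diameter, 85 mm high, standing loose on the other lid. Point: its centre, half-way up.
- mug: white mug beside the chest's left end, 80 mm wide plus handle, 90 mm high; origin at the centre of its underside.
- spatula: spatula lying on the table beside the chest's right end, 200 mm long along its x; origin under its middle.
- spray_bottle: green spray bottle with a black head on the table to the right, 84 mm wide, 235 mm high; origin at the centre of its underside.
- bowl: blue bowl on the table to the left, 140 mm wide, 60 mm high; origin at the centre of its underside.
Not all that is in view belongs to the job. Leave any yellow look-alike of the part that bears relief_center alone.

How it is judged:
By the outcome, as a careful person would: the job done as asked, in the order asked, and still so for the second after the job is handed in, with the robot touching nothing.
It also fails if it takes over 43 s, if anything falls off the work surface, if the arm or the gripper's body presses on something with over 40 N, if the wrist force passes 120 N, or if a joint passes its speed limit or range.

## Working session

There is one attempt and no reset: what is moved stays moved. The work goes in short steps, Python scripts to look and compute and a tool call to move; the robot and the scene stay as the last step left them, time stands still between calls to the robot, and variables do not carry over. Pictures are saved under pics/ and viewed, about 8 in all and at most 12, crops included, and the job is handed in when it is done.

Besides the shell and the picture viewer there is one more tool, called after "Emit:" as name(argument=value, ...) on one line, values as JSON. step_arm: Moves the arm, as the interface text tells. Its arguments: {"type":"object","properties":{"delta_pos":{"type":"array"},"rot":{"type":"array"},"hand":{"type":"array"},"grip_force":{"type":"number"}},"required":["delta_pos","rot","hand"]}

```bash
mkdir -p pics
cat > h.py <<'E'
from station import *
import numpy as np, cv2
def snap(n,f):
    d=grab_frame(n); cv2.imwrite('pics/'+f,d['image'][:,:,::-1]); return d
def K(d):
    return d['image'].shape[0]/2/np.tan(np.radians(d['fovy'])/2)
def ray(d,u,v):
    f=K(d); r=np.array(d['attitude'])@np.array([(u-d['cx'])/f,(v-d['cy'])/f,1]); return np.array(d['eye']),r/np.linalg.norm(r)
def atz(d,u,v,z):
    e,r=ray(d,u,v); return e+r*(z-e[2])/r[2]
def proj(d,P):
    c=np.array(d['attitude']).T@(np.array(P,float)-np.array(d['eye'])); return c[:2]/c[2]*K(d)+[d['cx'],d['cy']]
E
python3 - <<'E'
from h import *
o=get_obs()
print(o)
import pickle
for n in('top','side'):
    d=snap(n,n+'0.png'); pickle.dump(d,open(n+'.pkl','wb')); print({k:v for k,v in d.items() if k!='image'})
a=cv2.imread('pics/top0.png');cv2.imwrite('pics/top0b.png',cv2.resize(a,(800,600),interpolation=cv2.INTER_CUBIC))
a=cv2.imread('pics/side0.png');cv2.imwrite('pics/side0b.png',cv2.resize(a,(800,600),interpolation=cv2.INTER_CUBIC))
E
```

```text
{'time': 0.0, 'joint_pos': array([-1.23131464e+00,  3.78099915e-01,  7.96398881e-02,  1.27438793e+00,
       -4.40764022e-05,  1.46050593e+00]), 'joint_velocities': array([ 0.00112672,  0.0003758 , -0.00102879, -0.00106475,  0.00128352,
        0.00016701]), 'joint_torque': array([-7.04204422e-05, -4.63603234e+01,  2.69877487e+01,  2.07004318e-02,
       -5.33858679e-05, -3.19649907e-06]), 'position': array([ 249.75139599, -517.15612214,  206.84529537]), 'eef_rot': array([[ 9.00546263e-01,  4.34759593e-01, -7.24749626e-04],
       [ 4.34760159e-01, -9.00544235e-01,  1.91985868e-03],
       [ 1.82007878e-04, -2.04401382e-03, -9.99997894e-01]]), 'contact_force': array([ 0.65436579, -0.56724812,  0.60239888]), 'ft_torque': array([ 0.02644932, -0.00304478, -0.05461035]), 'gripper_width': 0.9995369420837151}
{'fovy': 43.43751684620033, 'cx': 251.9354133427739, 'cy': 193.26888524163712, 'eye': array([ 347.96453657,   -6.18162432, 1519.32429279]), 'attitude': array([[ 0.01308488, -0.99216119,  0.12427779],
       [-0.99989323, -0.01379179, -0.0048295 ],
       [ 0.00650566, -0.12420132, -0.99223571]])}
{'fovy': 46.1518933637429, 'cx': 251.02967882745943, 'cy': 189.73937348367292, 'eye': array([ 257.09622004, 1035.81073933, 1404.77964323]), 'attitude': array([[-0.97153757, -0.18730185,  0.14502676],
       [-0.23677748,  0.74934194, -0.61840366],
       [ 0.00715351, -0.63514146, -0.77236271]])}
```

View pics/top0b.png

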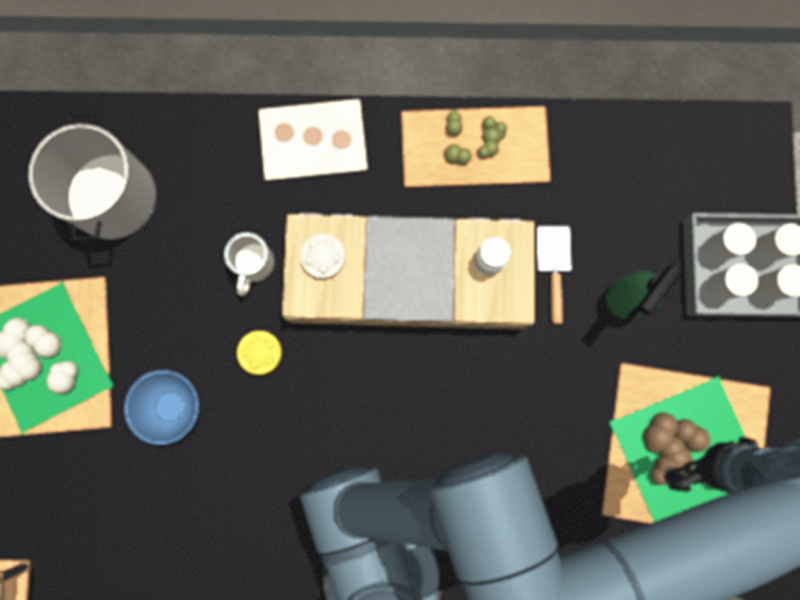

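View pics/side0b.png

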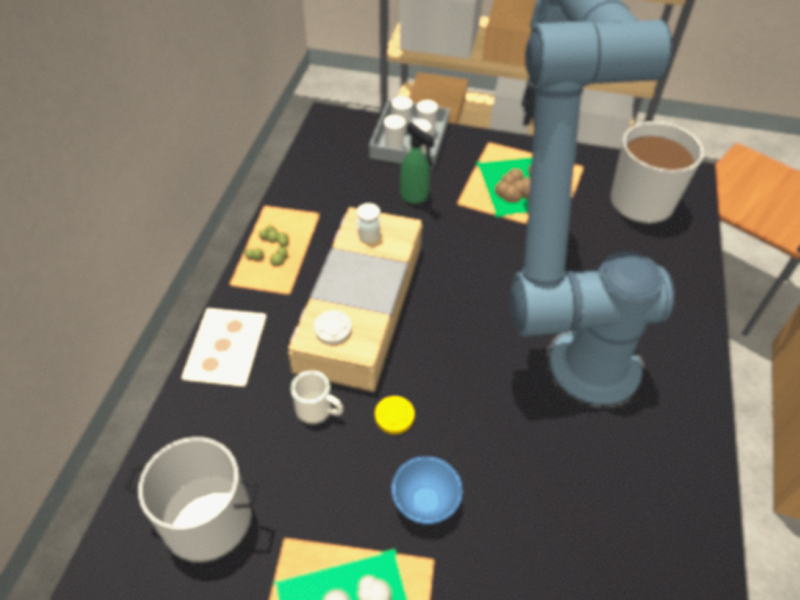

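Top (800x600 scale): the relief is at (322,256) on the left lid, the jar at (492,255) on the right lid, and the chest corners are at about (287,215), (534,221), (533,323), (284,320). The side view shows the same. Next I'll zoom in on the chest.

Run:
```python
from h import *
import pickle
t=pickle.load(open('top.pkl','rb'));s=pickle.load(open('side.pkl','rb'))
a=t['image'][130:215,140:370,::-1];s1=cv2.resize(a,None,fx=3.4,fy=3.4,interpolation=cv2.INTER_CUBIC)
b=s['image'][125:255,180:275,::-1];b=cv2.resize(b,None,fx=4.5,fy=4.5,interpolation=cv2.INTER_CUBIC)
cv2.imwrite('pics/tc.png',s1);cv2.imwrite('pics/sc.png',b)
print(s1.shape,b.shape)
for n,p in dict(FL=(284,318),BL=(287,215),BR=(534,221),FR=(533,320)).items(): print(n,atz(t,p[0]/1.5625,p[1]/1.5625,100).round(1))
```

```text
(289, 782, 3) (585, 428, 3)
FL [492.3 194.  100. ]
BL [691.6 194.4 100. ]
BR [ 686.8 -281.5  100. ]
FR [ 495.  -277.7  100. ]
```

View pics/tc.png

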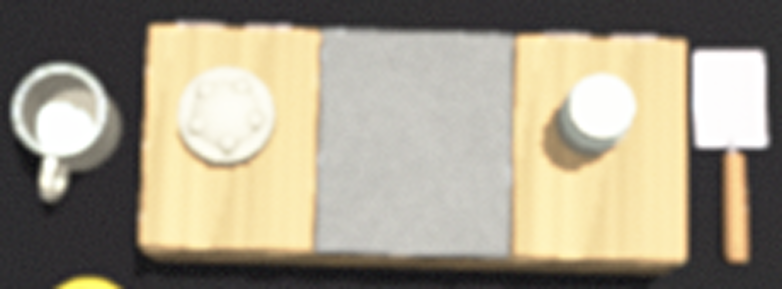

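View pics/sc.png

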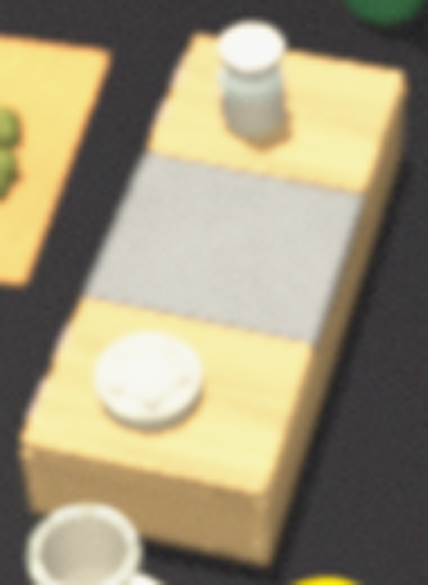

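Run:
```python
from h import *
import pickle
from scipy.optimize import least_squares
t=pickle.load(open('top.pkl','rb'));s=pickle.load(open('side.pkl','rb'))
T=lambda u,v:np.array([140+(u+.5)/3.4-.5,130+(v+.5)/3.4-.5]); S=lambda u,v:np.array([180+(u+.5)/4.5-.5,125+(v+.5)/4.5-.5])
loc=[(100,86),(100,-86),(-100,-86),(-100,86),(100,237),(100,-237),(-100,-237),(-100,237)]
to=[(321,29),(515,34),(512,257),(316,250),(150,24),(688,38),(688,262),(139,245)]
so=[(90,296),(148,153),(362,190),(315,342),(22,440),(195,35),(403,72),(270,492)]
def f(p):
    c,q=np.cos(p[2]),np.sin(p[2]);r=[]
    for l,a,b in zip(loc,to,so):
        P=[p[0]+c*l[0]-q*l[1],p[1]+q*l[0]+c*l[1],p[3]]
        r+=[proj(t,P)-T(*a),proj(s,P)-S(*b)]
    return np.concatenate(r)
r=least_squares(f,[590,-43,0,100],x_scale=[100,100,.1,100],loss='soft_l1');print(r.x,r.fun.reshape(-1,4).round(1))
x,y,a,z=r.x
def tri(pt,ps):
    e1,r1=ray(t,*pt);e2,r2=ray(s,*ps)
    k=np.linalg.lstsq(np.c_[r1,-r2],e2-e1,rcond=None)[0]; A=e1+r1*k[0];B=e2+r2*k[1]; return (A+B)/2,np.linalg.norm(A-B)
R=np.array([[np.cos(a),-np.sin(a)],[np.sin(a),np.cos(a)]])
for n,p,q in (('relief',(227,115),(148,376)),('jarcap',(601,105),(252,46))):
    P,e=tri(T(*p),S(*q)); print(n,P.round(1),e, 'chest',R.T@(P[:2]-[x,y]))
    print(atz(t,*T(*p),122 if n=='relief' else 185),atz(s,*S(*q),122 if n=='relief' else 185))
for l in [(-80,162.5),(-100,162.5),(0,0)]: print(l,R@l+[x,y])
```

```text
[ 5.91922005e+02 -4.24857402e+01 -1.07982841e-02  1.01660721e+02] [[ 0.1 -0.4 -1.4 -0.2]
 [ 0.3 -0.4 -0.5 -0.8]
 [ 0.2  0.2  0.9  0.4]
 [-0.3  0.8  0.4  0.2]
 [ 0.2 -0.2  0.  -0.2]
 [-0.5 -0.3 -0.1 -0. ]
 [-0.5 -0.1  0.4  0.3]
 [ 0.6  1.  -0.4  0.1]]
relief [610.9 122.5 119. ] 1.7703248153298479 chest [ 17.22810398 165.18648649]
[609.4775993  122.11919698 122.        ] [611.01763304 124.60497161 122.        ]
jarcap [ 609.6 -192.7  187.4] 0.8323859745677128 chest [  19.32661482 -150.03719665]
[ 610.52859406 -193.0310754   185.        ] [ 609.90334812 -195.14998459  185.        ]
(-80, 162.5) [513.68135661 120.86863189]
(-100, 162.5) [493.68252263 121.08459338]
(0, 0) [591.92200547 -42.48574015]
```

Emit:
step_arm(delta_pos=[[0.03,0,-0.005],[0.03,0,-0.005],[0.034,0,-0.005],[0.034,0,-0.005],[0.034,0,-0.005],[0.034,0,-0.005],[0.034,0,-0.005],[0.034,0,-0.005],[0.034,0,-0.005],[0.034,0,-0.005],[0.034,0,-0.005],[0.034,0,-0.005]], rot=[[0,0,-0.0925],[0,0,-0.0925],[0,0,-0.0925],[0,0,-0.0925],[0,0,-0.0925],[0,0,-0.0925],[0,0,-0.0925],[0,0,-0.0925],[0,0,-0.0925],[0,0,-0.0925],[0,0,-0.0925],[0,0,-0.0925]], hand=[0.05,0.05,0.05,0.05,0.05,0.05,0.05,0.05,0.05,0.05,0.05,0.05])

```text
time: 1.1
position: [466.0, -202.8, 267.4]
eef_rot: [[0.006, 1.0, -0.001], [1.0, -0.006, 0.0], [0.0, -0.001, -1.0]]
contact_force: [-0.0, -0.1, -0.1]
gripper_width: 0.582
```

Emit:
step_arm(delta_pos=[[0.034,0.0126,0],[0.034,0.0126,0],[0.034,0.0126,0],[0.034,0.0126,0],[0.034,0.0126,0],[0.034,0.0126,0],[0.034,0.0126,0],[0.034,0.0126,0],[0.034,0.0126,0],[0.034,0.0126,0],[0.034,0.0126,0],[0,0,0]], rot=[[0,0,0],[0,0,0],[0,0,0],[0,0,0],[0,0,0],[0,0,0],[0,0,0],[0,0,0],[0,0,0],[0,0,0],[0,0,0],[0,0,0]], hand=[0.05,0.05,0.05,0.05,0.05,0.05,0.05,0.05,0.05,0.05,0.05,0.05])

```text
time: 2.1
position: [609.0, 173.9, 265.5]
eef_rot: [[0.005, 1.0, -0.002], [1.0, -0.005, 0.002], [0.002, -0.002, -1.0]]
contact_force: [-1.7, -0.3, -0.9]
gripper_width: 0.581
```

Emit:
step_arm(delta_pos=[[0.011,0,0.02],[0,0,0.03],[0,0,0.03],[0,0,0.03],[0,0,0.02],[0,0,0]], rot=[[0,0,0],[0,0,0],[0,0,0],[0,0,0],[0,0,0],[0,0,0]], hand=[0.05,0.05,0.05,0.05,0.05,0.05])

```text
time: 2.6
position: [604.2, 177.8, 131.9]
eef_rot: [[0.011, 1.0, -0.011], [1.0, -0.011, -0.002], [-0.002, -0.01, -1.0]]
contact_force: [-0.4, -1.0, -0.7]
gripper_width: 0.585
```

Run:
```python
from h import *
o=get_obs();print(o['position'],o['contact_force'])
d=snap('side','s1f.png');t=snap('top','t1f.png')
a=cv2.resize(d['image'][180:260,170:270,::-1],None,fx=5,fy=5,interpolation=3)
b=cv2.resize(t['image'][125:215,150:250,::-1],None,fx=3,fy=3,interpolation=3)
c=np.zeros((400,800,3),np.uint8);c[:400,:500]=a;c[:270,500:800]=b
cv2.imwrite('pics/c1.png',c)
```

```text
[604.15505295 177.76553662 131.85902318] [-0.37870282 -1.00834656 -0.65617223]
```

View pics/c1.png

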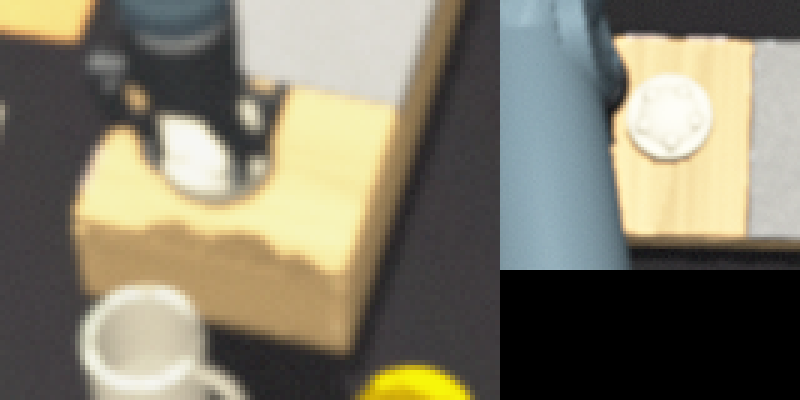

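The side crop shows the two fingers left of and above the relief's far rim at about (150..260,100). The top crop shows the relief undisturbed. I'll let it settle and correct the offset.

Emit:
step_arm(delta_pos=[[0.008,0.004,0],[0,0,0],[0,0,0]], rot=[[0,0,0],[0,0,0],[0,0,0]], hand=[0.05,0.05,0.05])

```text
time: 2.95
position: [614.3, 187.7, 139.8]
eef_rot: [[0.01, 1.0, 0.004], [1.0, -0.01, 0.001], [0.001, 0.004, -1.0]]
contact_force: [0.8, -0.4, -1.1]
gripper_width: 0.588
```

Emit:
step_arm(delta_pos=[[0,-0.003,0.008],[0,0,0.008],[0,0,0.007],[0,0,0.006],[0,0,0.004],[0,0,0],[0,0,0]], rot=[[0,0,0],[0,0,0],[0,0,0],[0,0,0],[0,0,0],[0,0,0],[0,0,0]], hand=[0.05,0.05,0.05,0.05,0.05,0.05,0.05])

```text
time: 3.53
position: [609.2, 186.8, 104.3]
eef_rot: [[0.011, 1.0, -0.001], [1.0, -0.011, -0.0], [-0.0, -0.001, -1.0]]
contact_force: [-0.0, -0.1, 0.4]
gripper_width: 0.589
```

Run:
```python
from h import *
o=get_obs();print(o['position'],o['contact_force'])
d=snap('side','s2f.png')
a=cv2.resize(d['image'][180:260,170:270,::-1],None,fx=6,fy=6,interpolation=3)
cv2.imwrite('pics/c2.png',a)
```

```text
[609.20865058 186.77097106 104.25492804] [-0.0130364  -0.06561313  0.41925863]
```

View pics/c2.png

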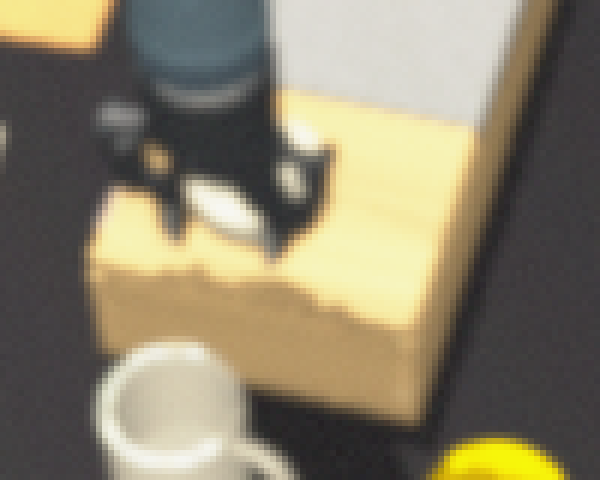

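The fingers straddle the left rim close to the lid, at (180,230) and (270,255), with no contact. Starting the push toward -y.

Emit:
step_arm(delta_pos=[[-0.002,0,-0.002],[-0.004,0,0],[-0.006,0,0],[-0.008,0,0],[-0.008,0,0],[-0.008,0,0],[-0.008,0,0],[-0.008,0,0],[-0.008,0,0],[-0.008,0,0],[-0.008,0,0],[-0.004,0,0]], rot=[[0,0,0],[0,0,0],[0,0,0],[0,0,0],[0,0,0],[0,0,0],[0,0,0],[0,0,0],[0,0,0],[0,0,0],[0,0,0],[0,0,0]], hand=[0.05,0.05,0.05,0.05,0.05,0.05,0.05,0.05,0.05,0.05,0.05,0.05])

```text
time: 4.58
position: [608.8, 105.6, 106.8]
eef_rot: [[0.012, 1.0, -0.0], [1.0, -0.012, -0.0], [-0.0, -0.0, -1.0]]
contact_force: [-0.2, 0.4, 0.0]
gripper_width: 0.581
```

Run:
```python
from h import *
o=get_obs();print(o['position'],o['contact_force'])
d=snap('side','s3f.png')
a=cv2.resize(d['image'][150:250,170:280,::-1],None,fx=5.5,fy=5.5,interpolation=3)
cv2.imwrite('pics/c3.png',a)
```

```text
[608.75045499 105.61380916 106.78098665] [-0.23701441  0.43714285  0.02854531]
```

View pics/c3.png

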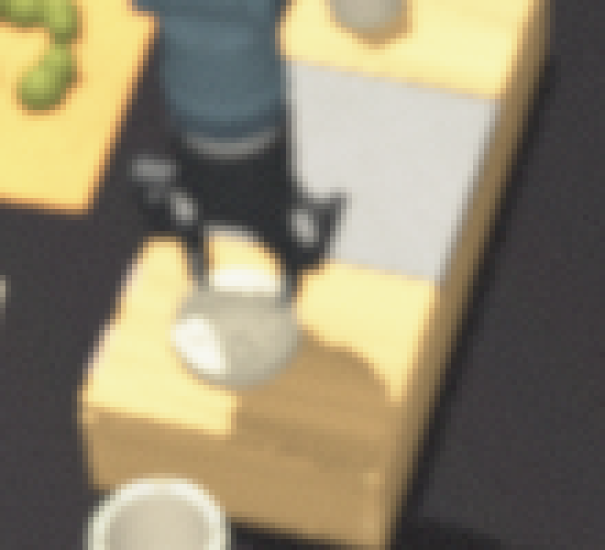

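Run:
```python
from h import *
import pickle
s=pickle.load(open('side.pkl','rb'))
for P in [(584,187,104),(634,187,104),(584,187,125),(634,187,125)]:
    q=proj(s,P);print('c2',P,((q-[170,180])*6).round())
for P in [(584,105.6,107),(634,105.6,107),(584,105.6,122),(634,105.6,122)]:
    q=proj(s,P);print('c3',P,((q-[170,150])*5.5).round())
for c in [(610,123),(609,61)]:
  print('relief rim',c,[((proj(s,(c[0]+42*np.cos(a),c[1]+42*np.sin(a),122))-[170,150])*5.5).round().tolist() for a in np.arange(4)*np.pi/2])
d=snap('top','t3f.png')
a=cv2.resize(d['image'][115:235,130:290,::-1],None,fx=5,fy=5,interpolation=3)
cv2.imwrite('pics/c4.png',a)
```

```text
c2 (584, 187, 104) [270. 279.]
c2 (634, 187, 104) [188. 262.]
c2 (584, 187, 125) [268. 259.]
c2 (634, 187, 125) [186. 242.]
c3 (584, 105.6, 107) [283. 319.]
c3 (634, 105.6, 107) [210. 305.]
c3 (584, 105.6, 122) [282. 305.]
c3 (634, 105.6, 122) [208. 291.]
relief rim (610, 123) [[174.0, 306.0], [217.0, 369.0], [298.0, 331.0], [254.0, 269.0]]
relief rim (609, 61) [[204.0, 234.0], [246.0, 295.0], [325.0, 258.0], [282.0, 199.0]]
```

View pics/c4.png

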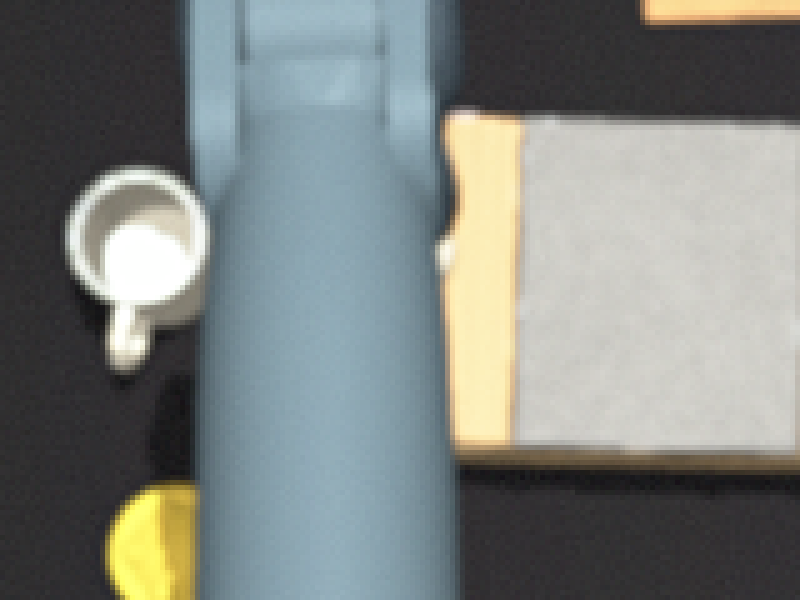

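The relief has not moved: the partly open fingertips stand about 20 mm behind the nominal TCP and passed over it with no contact force. I'll lift, go back, narrow the opening and descend lower with care.

Emit:
step_arm(delta_pos=[[0,0,-0.01],[0,0,-0.02],[0.01,0,0],[0.02,0,0],[0.02,0,0],[0.02,0,0],[0.011,0,0],[0,0,0],[0,0,0],[0,0,0]], rot=[[0,0,0],[0,0,0],[0,0,0],[0,0,0],[0,0,0],[0,0,0],[0,0,0],[0,0,0],[0,0,0],[0,0,0]], hand=[0.05,0.05,0.03,0.03,0.03,0.03,0.03,0.03,0.03,0.03])

```text
time: 5.52
position: [609.6, 187.4, 136.7]
eef_rot: [[0.011, 1.0, -0.0], [1.0, -0.011, -0.001], [-0.001, -0.0, -1.0]]
contact_force: [-0.1, 0.3, 0.6]
gripper_width: 0.35
```

Emit:
step_arm(delta_pos=[[0,0,0.008],[0,0,0.01],[0,0,0.01],[0,0,0.005],[0,0,0],[0,0,0],[0,0,0]], rot=[[0,0,0],[0,0,0],[0,0,0],[0,0,0],[0,0,0],[0,0,0],[0,0,0]], hand=[0.03,0.03,0.03,0.03,0.03,0.03,0.03])

```text
time: 6.1
position: [609.7, 187.8, 103.9]
eef_rot: [[0.011, 1.0, 0.0], [1.0, -0.011, -0.0], [-0.0, 0.0, -1.0]]
contact_force: [1.1, -0.2, 0.3]
gripper_width: 0.35
```

Run:
```python
from h import *
o=get_obs();print(o['position'],o['contact_force'])
d=snap('side','s5f.png')
a=cv2.resize(d['image'][180:260,170:270,::-1],None,fx=7,fy=7,interpolation=3)
for z in (100,110,120):
  for x in (-15,15):
    q=proj(d,o['position']*[1,1,0]+[x,11,z]); print(z,x,((q-[170,180])*7).round())
cv2.imwrite('pics/c5.png',a)
```

```text
[609.73978675 187.82382538 103.87431741] [ 1.06369804 -0.19875956  0.32361682]
100 -15 [288. 345.]
100 15 [231. 333.]
110 -15 [287. 334.]
110 15 [229. 322.]
120 -15 [286. 322.]
120 15 [228. 310.]
```

View pics/c5.png

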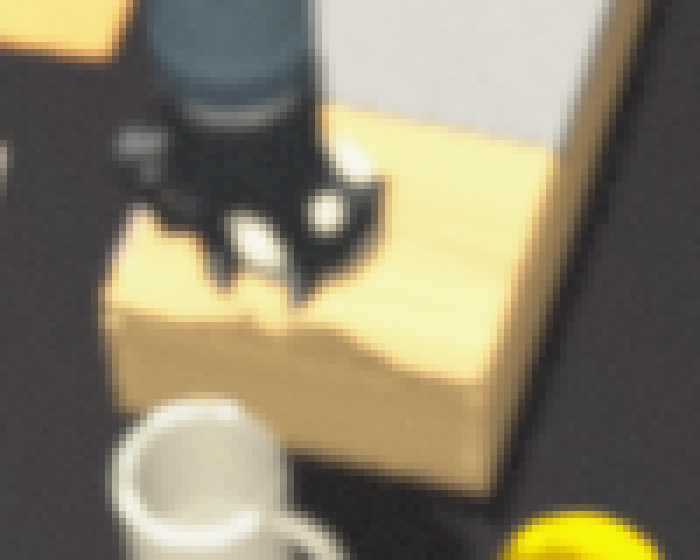

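Tips are at (220,290) and (298,305) in this crop, still about 20 mm above the lid. I'll descend in small guarded steps.

Emit:
step_arm(delta_pos=[[0,0,0.004],[0,0,0.003],[0,0,0],[0,0,0]], rot=[[0,0,0],[0,0,0],[0,0,0],[0,0,0]], hand=[0.03,0.03,0.03,0.03])

```text
time: 6.48
position: [609.4, 187.9, 96.5]
eef_rot: [[0.011, 1.0, -0.001], [1.0, -0.011, -0.0], [-0.0, -0.001, -1.0]]
contact_force: [0.5, 0.4, 0.3]
gripper_width: 0.348
```

Emit:
step_arm(delta_pos=[[0,0,0.002],[0,0,0.001],[0,0,0],[0,0,0]], rot=[[0,0,0],[0,0,0],[0,0,0],[0,0,0]], hand=[0.03,0.03,0.03,0.03])

```text
time: 6.82
position: [609.6, 187.9, 93.7]
eef_rot: [[0.011, 1.0, -0.0], [1.0, -0.011, -0.0], [-0.0, -0.0, -1.0]]
contact_force: [-0.1, 0.4, 0.1]
gripper_width: 0.35
```

Run:
```python
from h import *
o=get_obs();print(o['position'],o['contact_force'])
d=snap('side','s6f.png')
a=cv2.resize(d['image'][180:260,170:270,::-1],None,fx=7,fy=7,interpolation=3)
cv2.imwrite('pics/c6.png',a)
```

```text
[609.56853767 187.89349896  93.70849367] [-0.06732051  0.43100674  0.07755528]
```

View pics/c6.png

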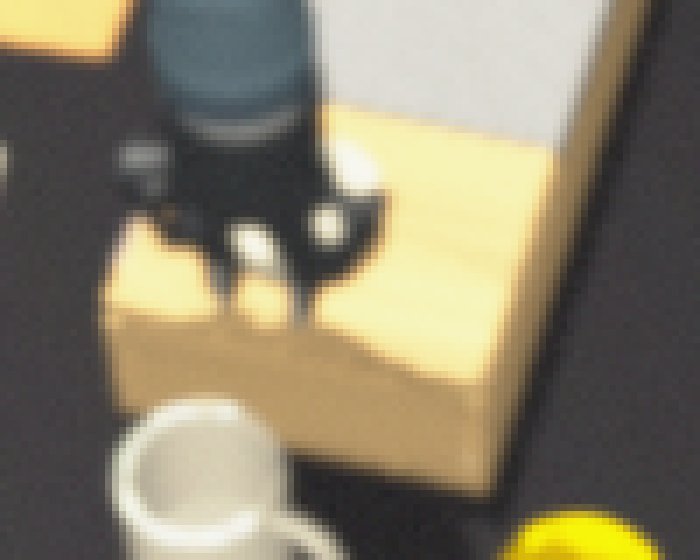

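Tips are now at (222,300) and (300,318), still with no contact. Continuing down in guarded steps.

Emit:
step_arm(delta_pos=[[0,0,0.002],[0,0,0],[0,0,0]], rot=[[0,0,0],[0,0,0],[0,0,0]], hand=[0.03,0.03,0.03])

```text
time: 7.12
position: [609.5, 187.9, 91.6]
eef_rot: [[0.011, 1.0, -0.0], [1.0, -0.011, -0.0], [-0.0, -0.0, -1.0]]
contact_force: [0.5, -0.3, 0.7]
gripper_width: 0.35
```

Emit:
step_arm(delta_pos=[[0,0,0.002],[0,0,0],[0,0,0]], rot=[[0,0,0],[0,0,0],[0,0,0]], hand=[0.03,0.03,0.03])

```text
time: 7.37
position: [609.5, 187.9, 89.6]
eef_rot: [[0.011, 1.0, -0.0], [1.0, -0.011, -0.0], [-0.0, -0.0, -1.0]]
contact_force: [-0.7, -0.3, -0.0]
gripper_width: 0.351
```

Emit:
step_arm(delta_pos=[[-0.003,0,0],[-0.004,0,0],[-0.004,0,0],[-0.004,0,0],[-0.004,0,0],[-0.004,0,0],[-0.004,0,0],[-0.004,0,0],[-0.004,0,0],[-0.003,0,0],[-0.002,0,0]], rot=[[0,0,0],[0,0,0],[0,0,0],[0,0,0],[0,0,0],[0,0,0],[0,0,0],[0,0,0],[0,0,0],[0,0,0],[0,0,0]], hand=[0.03,0.03,0.03,0.03,0.03,0.03,0.03,0.03,0.03,0.03,0.03])

```text
time: 8.28
position: [609.2, 147.5, 89.8]
eef_rot: [[0.011, 1.0, 0.0], [1.0, -0.011, -0.0], [-0.0, 0.0, -1.0]]
contact_force: [-0.5, 0.9, 1.0]
gripper_width: 0.35
```

Run:
```python
from h import *
o=get_obs();print(o['position'],o['contact_force'])
d=snap('side','s7f.png');t=snap('top','t7f.png')
a=cv2.resize(d['image'][160:250,170:270,::-1],None,fx=4,fy=4,interpolation=3)
b=cv2.resize(t['image'][125:215,140:240,::-1],None,fx=4,fy=4,interpolation=3)
cv2.imwrite('pics/c7.png',np.hstack([a,b]))
```

```text
[609.17189807 147.5037783   89.828747  ] [-0.52036738  0.93238051  0.9569505 ]
```

View pics/c7.png

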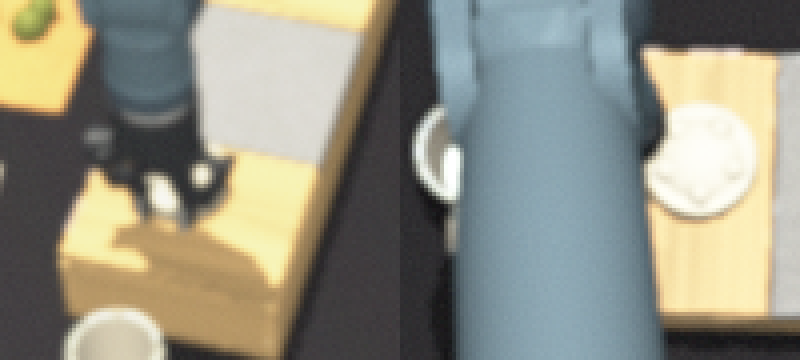

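The relief is sliding: its centre is now at (700,160) in the top panel, flat, with the fingers behind it. Continuing the push.

Emit:
step_arm(delta_pos=[[-0.003,0,0],[-0.005,0,0],[-0.007,0,0],[-0.007,0,0],[-0.007,0,0],[-0.007,0,0],[-0.007,0,0],[-0.007,0,0],[-0.007,0,0],[-0.007,0,0],[-0.004,0,0],[-0.002,0,0]], rot=[[0,0,0],[0,0,0],[0,0,0],[0,0,0],[0,0,0],[0,0,0],[0,0,0],[0,0,0],[0,0,0],[0,0,0],[0,0,0],[0,0,0]], hand=[0.03,0.03,0.03,0.03,0.03,0.03,0.03,0.03,0.03,0.03,0.03,0.03])

```text
time: 9.38
position: [608.4, 77.1, 89.8]
eef_rot: [[0.012, 1.0, -0.0], [1.0, -0.012, -0.0], [-0.0, -0.0, -1.0]]
contact_force: [-0.4, 1.6, -0.2]
gripper_width: 0.354
```

```bash
cat >> h.py <<'E'
def relief(f,lo,hi,x0=550):
    t=snap('top',f); im=t['image'].astype(np.int16)
    # restrict to chest area, whiteish-warm pixels differing from the grey deck / wood
    m=((im.min(2)>195)&(im[:,:,0]-im[:,:,2]<75)).astype(np.uint8); m[:,:lo]=0;m[:,hi:]=0;m[:135]=0;m[207:]=0
    n,l,st,c=cv2.connectedComponentsWithStats(m)
    for i in np.argsort(-st[1:,4])[:3]+1: print(st[i],c[i].round(1),atz(t,*c[i],122).round(1))
    return t
E
python3 - <<'E'
from h import *
o=get_obs();print(o['position'],o['contact_force'])
t=relief('t8f.png',180,300)
for u in range(225,262,3): print(u,t['image'][165,u],t['image'][150,u])
E
```

```text
[608.41188176  77.08444064  89.79833031] [-0.44235336  1.60424369 -0.23914073]
[ 231  141   59   63 2776] [261.4 173.7] [581.3 -40.2 122. ]
[235 139   8   9  21] [238.  142.5] [673.8  30.2 122. ]
[264 141   4   6  10] [265.2 143. ] [673.5 -50.3 122. ]
225 [112 134 144] [123 146 156]
228 [ 95 114 120] [125 149 159]
231 [243 239 220] [144 134 116]
234 [253 252 244] [204 190 169]
237 [254 253 246] [214 213 200]
240 [254 253 248] [219 218 206]
243 [254 253 246] [207 205 199]
246 [252 250 239] [203 202 196]
249 [250 249 236] [205 204 198]
252 [246 243 230] [204 202 196]
255 [205 204 199] [204 203 197]
258 [208 207 201] [205 204 198]
261 [208 208 202] [201 198 194]
```

Emit:
step_arm(delta_pos=[[-0.003,0,0],[-0.005,0,0],[-0.007,0,0],[-0.007,0,0],[-0.007,0,0],[-0.007,0,0],[-0.007,0,0],[-0.007,0,0],[-0.006,0,0],[-0.004,0,0],[-0.002,0,0],[0,0,0]], rot=[[0,0,0],[0,0,0],[0,0,0],[0,0,0],[0,0,0],[0,0,0],[0,0,0],[0,0,0],[0,0,0],[0,0,0],[0,0,0],[0,0,0]], hand=[0.03,0.03,0.03,0.03,0.03,0.03,0.03,0.03,0.03,0.03,0.03,0.03])

```text
time: 10.43
position: [607.7, 15.3, 89.8]
eef_rot: [[0.012, 1.0, 0.0], [1.0, -0.012, -0.0], [-0.0, 0.0, -1.0]]
contact_force: [1.1, -0.3, -0.3]
gripper_width: 0.352
```

```bash
sed -i 's/im.min(2)>195/im.min(2)>218/' h.py
python3 - <<'E'
from h import *
o=get_obs();print(o['position'],o['contact_force'])
t=relief('t9f.png',180,300)
E
```

```text
[607.73767707  15.29287652  89.78643724] [ 1.09303109 -0.27044371 -0.27046876]
[258 152  16  27 323] [264.9 165. ] [607.5 -50.  122. ]
```

Emit:
step_arm(delta_pos=[[0.005,0,0],[0.008,0,0],[0,0,-0.015],[0,0,-0.025],[0,0,-0.03],[0.012,-0.014,-0.02],[0.02,-0.02,0],[0.02,-0.02,0],[0.02,-0.02,0],[0.02,-0.02,0],[0,0,0],[0,0,0]], rot=[[0,0,0],[0,0,0],[0,0,0],[0,0,0],[0,0,0],[0,0,0],[0,0,0],[0,0,0],[0,0,0],[0,0,0],[0,0,0],[0,0,0]], hand=[0.03,0.03,0.03,0.03,0.03,0,0,0,0,0,0,0])

```text
time: 11.48
position: [513.9, 123.6, 180.1]
eef_rot: [[0.008, 1.0, 0.0], [1.0, -0.008, -0.0], [-0.0, 0.0, -1.0]]
contact_force: [1.0, -1.1, -0.6]
gripper_width: -0.003
```

Run:
```python
from h import *
o=get_obs();print(o['position'],o['contact_force'])
t=relief('t10f.png',180,300)
```

```text
[513.90808552 123.61666047 180.10908674] [ 0.96914331 -1.08743292 -0.59402234]
[246 152  28  27 581] [259.7 164.7] [608.1 -34.6 122. ]
```

The relief is now at chest (16, 8), wholly on the deck. Next is the press on the left lid's front.

Emit:
step_arm(delta_pos=[[0,0,0.015],[0,0,0.02],[0,0,0.02],[0,0,0.01],[0,-0.001,0.005],[-0.002,0,0],[0,0,0]], rot=[[0,0,0],[0,0,0],[0,0,0],[0,0,0],[0,0,0],[0,0,0],[0,0,0]], hand=[0,0,0,0,0,0,0])

```text
time: 12.12
position: [514.4, 119.5, 110.2]
eef_rot: [[0.012, 1.0, 0.001], [1.0, -0.012, -0.0], [-0.0, 0.001, -1.0]]
contact_force: [0.5, 0.4, -0.3]
gripper_width: -0.002
```

Emit:
step_arm(delta_pos=[[0,0,0.003],[0,0,0.003],[0,0,0],[0,0,0]], rot=[[0,0,0],[0,0,0],[0,0,0],[0,0,0]], hand=[0,0,0,0])

```text
time: 12.45
position: [514.0, 120.0, 104.0]
eef_rot: [[0.011, 1.0, 0.0], [1.0, -0.011, -0.0], [-0.0, 0.0, -1.0]]
contact_force: [-0.7, 0.6, -0.4]
gripper_width: -0.001
```

Emit:
step_arm(delta_pos=[[0,0,0.002],[0,0,0.002],[0,0,0],[0,0,0]], rot=[[0,0,0],[0,0,0],[0,0,0],[0,0,0]], hand=[0,0,0,0])

```text
time: 12.78
position: [513.7, 120.0, 99.6]
eef_rot: [[0.011, 1.0, -0.0], [1.0, -0.011, -0.0], [-0.0, -0.0, -1.0]]
contact_force: [-0.1, 0.2, 0.4]
gripper_width: 0.002
```

Emit:
step_arm(delta_pos=[[0,0,0.002],[0,0,0.001],[0,0,0],[0,0,0]], rot=[[0,0,0],[0,0,0],[0,0,0],[0,0,0]], hand=[0,0,0,0])

```text
time: 13.12
position: [513.8, 119.9, 96.7]
eef_rot: [[0.011, 1.0, -0.0], [1.0, -0.011, -0.0], [-0.0, -0.0, -1.0]]
contact_force: [-1.0, 0.0, 0.6]
gripper_width: -0.0
```

Emit:
step_arm(delta_pos=[[0,0,0.002],[0,0,0],[0,0,0]], rot=[[0,0,0],[0,0,0],[0,0,0]], hand=[0,0,0])

```text
time: 13.37
position: [513.8, 120.0, 94.6]
eef_rot: [[0.011, 1.0, -0.0], [1.0, -0.011, -0.0], [-0.0, -0.0, -1.0]]
contact_force: [-0.0, 0.3, -0.3]
gripper_width: -0.002
```

Emit:
step_arm(delta_pos=[[0,0,0.002],[0,0,0.001],[0,0,0],[0,0,0]], rot=[[0,0,0],[0,0,0],[0,0,0],[0,0,0]], hand=[0,0,0,0])

```text
time: 13.7
position: [513.7, 119.9, 91.7]
eef_rot: [[0.011, 1.0, -0.0], [1.0, -0.011, -0.0], [-0.0, -0.0, -1.0]]
contact_force: [0.1, 0.3, -0.3]
gripper_width: -0.004
```

Emit:
step_arm(delta_pos=[[0,0,0.002],[0,0,0.001],[0,0,0],[0,0,0]], rot=[[0,0,0],[0,0,0],[0,0,0],[0,0,0]], hand=[0,0,0,0])

```text
time: 14.03
position: [513.7, 119.9, 88.7]
eef_rot: [[0.011, 1.0, -0.0], [1.0, -0.011, -0.0], [-0.0, -0.0, -1.0]]
contact_force: [-0.3, -0.6, -0.5]
gripper_width: 0.001
```

Emit:
step_arm(delta_pos=[[0,0,0.002],[0,0,0.001],[0,0,0],[0,0,0]], rot=[[0,0,0],[0,0,0],[0,0,0],[0,0,0]], hand=[0,0,0,0])

```text
time: 14.37
position: [513.7, 119.9, 85.6]
eef_rot: [[0.011, 1.0, -0.0], [1.0, -0.011, -0.0], [-0.0, -0.0, -1.0]]
contact_force: [-0.4, -0.5, 0.9]
gripper_width: -0.003
```

Emit:
step_arm(delta_pos=[[0,0,0.002],[0,0,0],[0,0,0]], rot=[[0,0,0],[0,0,0],[0,0,0]], hand=[0,0,0])

```text
time: 14.62
position: [513.7, 119.9, 83.6]
eef_rot: [[0.011, 1.0, -0.0], [1.0, -0.011, -0.0], [-0.0, -0.0, -1.0]]
contact_force: [-0.1, -0.2, -1.0]
gripper_width: 0.001
```

Emit:
step_arm(delta_pos=[[0,0,0.002],[0,0,0],[0,0,0]], rot=[[0,0,0],[0,0,0],[0,0,0]], hand=[0,0,0])

```text
time: 14.87
position: [513.7, 119.9, 81.6]
eef_rot: [[0.011, 1.0, -0.0], [1.0, -0.011, -0.0], [-0.0, -0.0, -1.0]]
contact_force: [-0.1, 0.6, 0.5]
gripper_width: -0.003
```

Emit:
step_arm(delta_pos=[[0,0,0.002],[0,0,0],[0,0,0]], rot=[[0,0,0],[0,0,0],[0,0,0]], hand=[0,0,0])

```text
time: 15.12
position: [513.7, 120.0, 79.6]
eef_rot: [[0.011, 1.0, -0.0], [1.0, -0.011, -0.0], [-0.0, -0.0, -1.0]]
contact_force: [0.9, -0.2, -0.8]
gripper_width: 0.002
```

Run:
```python
from h import *
import pickle
s=pickle.load(open('side.pkl','rb'))
o=get_obs();d=snap('side','s11f.png');print(o['position'],o['joint_torque'].round(2))
for z in (80,100,110,120): print(z,proj(d,[513.7,120,z]).round(1),proj(d,[513.7,131,z]).round(1))
g=d['image'].astype(int); 
print('cols',list(range(226,262,2)))
for v in range(196,236): print(v,' '.join('%3d'%g[v,u].mean() for u in range(226,262,2)))
```

```text
[513.72886268 119.96898859  79.6342293 ] [-0.000e+00 -4.266e+01  2.431e+01 -2.000e-02 -0.000e+00  0.000e+00]
80 [239.4 219.4] [238.6 221.8]
100 [239.3 216.1] [238.6 218.6]
110 [239.3 214.5] [238.5 216.9]
120 [239.3 212.8] [238.5 215.2]
cols [226, 228, 230, 232, 234, 236, 238, 240, 242, 244, 246, 248, 250, 252, 254, 256, 258, 260]
196 100  57  48  50  48  52  52  52  51  49  49  52 110 123 113  90  47  48
197  85  56  49  49  51  48  49  48  50  49  48  48  82 112 112  82  45  49
198  79  59  51  52  50  48  51  50  50  51  49  49  74 108 109  72  40  51
199  84  66  50  50  50  49  51  47  49  49  49  51  70 102 104  71  43  54
200  88  66  52  50  46  50  50  50  51  50  50  49  69  93  95  71  44  52
201  77  61  60  52  48  47  49  49  48  47  50  57  69  87  88  77  46  58
202  70  63  79  56  50  47  47  50  46  49  57  71  71  84  86  77  49  58
203  92  71  94  65  51  48  51  50  49  53  67  85  78  80  79  72  52  57
204 135  74  92  63  50  49  48  50  51  67  76  79  73  73  68  60  52  61
205 180 100  75  60  47  48  50  47  51  84  87  61  71  62  55  51  53  58
206 204 
[... 1571 characters left out ...]
  62  61  61  61
227 220 222 223 224 217 172 152 146 137 117  92  46  45  56  58  56  58  59
228 216 218 220 222 219 180 153 145 133 114  85  42  50  59  59  60  62  60
229 214 214 217 219 217 185 147 143 130 112  71  42  50  58  59  58  59  58
230 212 214 214 216 214 183 145 143 126 108  67  40  52  59  60  61  60  60
231 204 208 211 214 212 180 140 141 122 106  59  41  53  59  62  60  62  59
232 179 187 201 207 208 172 137 137 121  96  53  44  57  60  61  60  60  61
233 150 152 172 185 192 157 137 136 116  93  46  45  57  62  58  62  62  61
234 142 139 142 151 162 144 136 134 114  87  44  44  59  62  60  60  57  58
235 141 138 139 140 142 143 144 129 113  80  43  47  58  61  58  61  59  59
```

Emit:
step_arm(delta_pos=[[0,0,0.002],[0,0,0],[0,0,0]], rot=[[0,0,0],[0,0,0],[0,0,0]], hand=[0,0,0])

```text
time: 15.42
position: [513.7, 119.9, 77.6]
eef_rot: [[0.011, 1.0, -0.0], [1.0, -0.011, -0.0], [-0.0, -0.0, -1.0]]
contact_force: [0.3, 0.3, 0.4]
gripper_width: -0.003
```

Emit:
step_arm(delta_pos=[[0,0,0.002],[0,0,0],[0,0,0]], rot=[[0,0,0],[0,0,0],[0,0,0]], hand=[0,0,0])

```text
time: 15.67
position: [514.0, 120.0, 76.3]
eef_rot: [[0.011, 1.0, 0.001], [1.0, -0.011, -0.0], [-0.0, 0.001, -1.0]]
contact_force: [-2.0, -0.3, 5.8]
gripper_width: 0.002
```

Contact is at TCP z of about 77 (5.8 N). Now I press through the catch.

Emit:
step_arm(delta_pos=[[0,0,0.002],[0,0,0.002],[0,0,0.0015],[0,0,0]], rot=[[0,0,0],[0,0,0],[0,0,0],[0,0,0]], hand=[0,0,0,0])

```text
time: 16.0
position: [514.0, 120.0, 70.9]
eef_rot: [[0.011, 1.0, 0.001], [1.0, -0.011, -0.0], [-0.0, 0.001, -1.0]]
contact_force: [-2.2, -0.3, 6.6]
gripper_width: -0.001
```

Emit:
step_arm(delta_pos=[[0,0,-0.02],[0,0,-0.035],[0,0,-0.035],[0,0,-0.035],[0,0,-0.03],[0,-0.02,-0.02],[0,-0.03,0],[0,-0.03,0],[0,-0.02,0],[0,0,0],[0,0,0],[0,0,0]], rot=[[0,0,0],[0,0,0],[0,0,0],[0,0,0],[0,0,0],[0,0,0],[0,0,0],[0,0,0],[0,0,0],[0,0,0],[0,0,0],[0,0,0]], hand=[0,0,0,0,0,0,0,0,0,0,0,0])

```text
time: 17.0
position: [414.6, 121.1, 245.4]
eef_rot: [[0.011, 1.0, 0.001], [1.0, -0.011, -0.0], [0.0, 0.001, -1.0]]
contact_force: [-0.0, -0.6, 0.5]
gripper_width: 0.003
```

Run:
```python
from h import *
o=get_obs();print(o['position'],o['contact_force'],o['time'])
t=relief('t12f.png',180,300);d=snap('side','s12f.png')
a=cv2.resize(d['image'][110:270,150:310,::-1],None,fx=2.5,fy=2.5,interpolation=3)
b=cv2.resize(t['image'][110:270,140:380,::-1],None,fx=1.66,fy=2.5,interpolation=3)
b=cv2.resize(t['image'][110:270,140:380,::-1],(396,264),interpolation=3);b=np.vstack([b,np.zeros((136,396,3),np.uint8)])
cv2.imwrite('pics/c12.png',np.hstack([a,b]))
```

```text
[414.6233188  121.12387034 245.37578189] [-0.04251793 -0.57013398  0.48503477] 17.0
[246 152  28  27 582] [259.7 164.6] [608.3 -34.7 122. ]
```

View pics/c12.png

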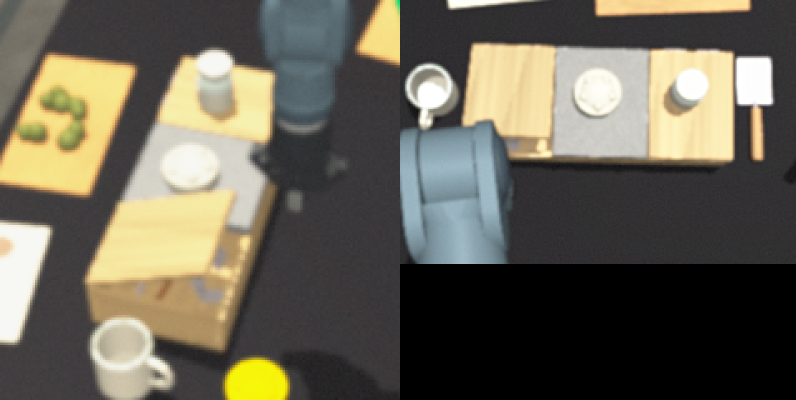

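The left lid stands ajar (side panel, edge around (160,210)). The relief lies on the grey deck, the jar and mug are in place, and the right lid is shut. The arm is clear.

Emit:
step_arm(delta_pos=[[0,0,0],[0,0,0],[0,0,0],[0,0,0],[0,0,0],[0,0,0]], rot=[[0,0,0],[0,0,0],[0,0,0],[0,0,0],[0,0,0],[0,0,0]], hand=[0,0,0,0,0,0])

```text
time: 17.6
position: [413.9, 121.0, 245.2]
eef_rot: [[0.011, 1.0, -0.0], [1.0, -0.011, -0.0], [-0.0, -0.0, -1.0]]
contact_force: [0.1, 0.5, -0.6]
gripper_width: 0.002
```

```bash
python3 -c "
from h import *
relief('t13f.png',180,300)
print(close_job())"
```

```text
[246 152  28  27 584] [259.7 164.7] [608.1 -34.6 122. ]
the job is handed in; nothing more can be done
None
```

The relief now lies wholly on the middle deck, and the left lid, which it was lying on, stands ajar. I handed the job in at about 17.6 s with the arm clear of everything.

- **Relief:** I slid it flat off the left lid with two slightly open fingers. The last check put it at about chest (16, 8) mm, and it did not move after the lid opened.
- **Left lid:** I pressed 20 mm behind its front edge, about 6 mm down with about 6.6 N. The last picture shows it raised; I did not measure its exact angle.
- **Other things:** in the last picture the right lid is shut, and the jar, mug and spatula are where they were. I did not measure these, or look at the bowl or the spray bottle.

One check disagreed: the real fingertips ended about 23 mm behind the TCP position the robot reports. Because of this the first push passed over the relief. I measured no contact force and the pictures show the relief did not move, so I went back, came in lower with small guarded steps, and pushed again.

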